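Unlock the masala dabba's tab-lock lid and lay it on the thali

ROBOT

A 6-joint arm with a two-finger parallel gripper is mounted at the origin on the work surface. World frame = base frame: x ahead of the robot, y to its left, z up, the work surface at z = 0. Lengths are in mm, angles in rad, forces in N, time in s.
With the tool pointing down it reaches from about 350 to 975 mm from the base axis. Payload 7.1 kg.
Tool frame: the origin (TCP) lies on the centre line of the jaws, within the pads' length; the fingertips stand 17 mm ahead of it and the grasp point (between the pads) lies 2 mm behind it; z points along the fingers, y is the direction in which the jaws open and shut (so a half turn about z gives the same grasp; the last joint's range is limited). The gripper opens to 88 mm and grips with 3 to 60 N. Pads are 20 mm wide; open, the fingers measure 115 mm over their backs; the gripper's body (75 mm by 178 mm) begins 61 mm behind the grasp point.
Start: joints at [1.323, 0.423, 1.63, -0, 1.089, -0.019], TCP at [141.724, 608.703, 239.675] pointing down, gripper open.
Joint ranges: [-3, 3], [-0.9, 2.11], [0.09, 2.58], [-1.31, 4.45], [0.11, 2.69], [-2.54, 2.54]. Speed limits (rad/s): [2.39, 2.39, 3.01, 3.14, 3.14, 3.14].

INTERFACE

Orientations are given as a rotation vector (axis times angle).
In Python, from workcell import ctrl, imaging, workorder gives the robot as it stands. The module is installed in compiled form; this text tells all that it offers.
- The arm moves only by the shell command python3 -m crank 'ROWS' [OPENING]. ROWS is JSON, a list of rows, each an object with "travel": the shift along the tool's x, y, z as a fraction of full scale, a list of three; "turn": the turn about the tool's z as a fraction of full scale. In form: [{"travel": [dx, dy, dz], "turn": turn}, ...]. A call has 1 to 20 rows; each row shifts and turns the pose as measured when the row begins, along the tool's axes as they then stand; what a row does not reach is not made up. Full scale, the value 1, is 5 cm for a shift and 0.1 rad for a turn. A row lasts 1/10 s, in which the tool goes at most 50 mm and 8.59 degrees, less where a joint would pass 70% of its speed; a pose out of reach is approached as far as the arm can. A call with a number of a shift or a turn outside -1 to 1 is refused whole. A call with a gripper value outside its range is refused whole. OPENING is the gripper command: -1 is shut, 1 is fully open, values between are in proportion, set as the call begins (- or left out, the last holds). The fingers move at their own pace and stop on an object; the grip force is fixed at half the most. Time passes only in rows, so rows that do not move let the fingers close. It gives the time, the measured TCP pose, the force and the opening at its end, in the units of the state.
- ctrl.get_obs(): the state, without advancing time (a new reading comes with each control period).
- imaging.get_image(name): name is "scene" or "top"; returns the picture (400x640x3 uint8, blue, green, red); there is no depth.
- imaging.camera_info(name): a dict with "camera_matrix" (3x3 intrinsics, pixels), "k1" (the pictures are not rectified: a ray, as slopes to the right and down, at radius r is drawn at 1 + k1 r^2 times it, then the intrinsics apply), "rvec" (rotation vector, rad) and "tvec" (3), from world to camera coordinates, as OpenCV has them. Camera axes: x right, y down, z forward; pixel columns grow to the right and rows downward; lengths in mm; the calibration is good to about 2 mm. A picture is of the moment at which its call begins. camera_info takes no time and is no camera call.
- workorder.close_job(): hands the job in, once; it reports no verdict.
The state is a dict: "t": time; "qpos": joint angles; "qvel": joint speeds; "joint_torque": joint torques, N m; "ee_pos": TCP position; "orientation": TCP orientation; "ft_force": force on the tool from outside, world axes, zero at the start; "moment": the same for the moment, N m; "width": finger opening in mm.
Only numpy, scipy, OpenCV 4.12 (cv2) and the standard library are available. Lean on these libraries where they do the work, as an engineer would, in place of code of your own. Each camera call takes 0.05 s, during which the arm holds its last target.

TASK

Open the round steel masala dabba, whose lid is bolted from inside: pinch the two orange tabs of its knob gently together, turn the knob anticlockwise seen from above until you feel it come up against its stop, and lift the lid straight off. Do not wrench the knob on past its stop, as that twists the whole dabba round; the dabba stays upright where it stands on the plank. Set the lid down softly, knob up and flat, in the middle of the empty thali and let go, leaving the cups, jar, scoop and sieve alone.

Things in the scene. Friction and masses are not known exactly. Their poses are not given: they have to be found in the camera images.
- knob_grip (a point): Where to grip: on the axis of the black knob in the middle of the lid, midway between its two orange tabs, at their mid-height. z up the knob's axis, y from tab to tab, x along the knob's black bar (50 x 34 x 32 mm). The tabs measure 54 mm over their outer faces, 46 mm fully pinched. A serrated collar, 60 mm across, ends 23 mm below this point: keep fingertips no lower than 20 mm below it.
- tab_a: Orange spring tab on the knob's +y side, 18 mm wide along x, 22 mm high, 6 mm thick; origin at its middle, 24 mm from the knob's axis when out; axes as the knob's. It pinches in 4 mm against 3 N rising to 7 N.
- tab_b: The like orange tab on the knob's -y side. A grip of 20 to 30 N works both tabs; more than 60 N breaks one. Until both are in by 1 mm or more the knob is locked to the lid; let go, it locks again at the angle where it stands, so it may be re-gripped.
- knob_top (a point): Middle of the knob's top (white line along x), 15 mm above the grip point. With the tabs pinched the knob turns against a light drag of 0.05 N m; anticlockwise from above opens. Its stop lies 0.4 to 1.4 rad (23 to 80 degrees) anticlockwise of where it stands at the start: how far cannot be seen, it must be felt.
- knob_foot (a point): On the knob's axis, in the lid's flat top, 31 mm below the grip point; turns with the knob. The steel lid is 200 mm across, 0.55 kg, plain and round, and may sit any way round. Its round plug, 158 mm across, reaches 17 mm below this point; three bolts in it (out of sight) draw in with the knob: they clear the rim only in about the last 0.15 rad before the stop.
- dabba: The round steel tin, 200 mm across, 65 mm high, loose on the plank, 0.9 to 1.4 kg; origin at the middle of its underside, z up. Once the knob is at its stop, a further torque of about 0.2 to 0.4 N m on it makes the tin slip round.
- dabba_mouth (a point): Middle of the tin's mouth (rim opening 160 mm across), 65 mm above its underside. With the lid on, the lid's top lies 3 mm above this and the knob's grip point 34 mm above it. The lid is free after 20 mm of straight lift.
- dabba_ear (a point): Middle of the small steel wire carrying ear on the tin's side, 112 mm from the tin's axis, 44 mm above the plank. It shows whether the tin has been twisted or dragged.
- thali_mid (a point): Middle of the inner floor of the empty round aluminium thali, 260 mm across the rim, rim 15 mm high, flat floor 232 mm across and 3 mm thick, loose on the plank. With the lid lying flat on it the knob's grip point is 48 mm above this point.
- cups_mid (a point): Stack of five nested small steel cups, 57 mm across, 66 mm high, between dabba and thali; point on its axis, half-way up.
- jar_mid (a point): Green glass jar with steel screw lid, 72 mm across, 115 mm high; point on its axis, half-way up.
- scoop_mid (a point): Orange plastic scoop, bowl 50 x 46 x 26 mm, handle 85 mm along -x; point in the middle of the bowl.
- sieve_mid (a point): Silver aluminium tea sieve lying on the plank, bowl 72 mm across, 26 mm high, handle to +x 115 mm; point in the middle of the bowl.

How it is judged (in metres and radians):
On the way:
1. the lid is lifted clear of the dabba (height (world z) of knob_grip above 0.135 m), for 0.1 s.
At the end, for the whole second after the job is handed in: The lid lies flat, knob up, on the thali's floor with its axis within 25 mm of the thali's middle, tilted less than 3 degrees, let go and at rest; the dabba stands upright within 12 mm of where it stood (horizontal distance between knob_grip and thali_mid below 0.025 m and z of knob_grip in the frame of thali_mid between 0.044 and 0.052 m and angle between knob_grip's own z axis and vertical below 0.052 rad and linear speed of tab_a below 0.02 m/s and angle between dabba's own z axis and vertical below 0.05 rad and distance of dabba from where it was at the start of the episode below 0.012 m); the robot touches nothing.
It fails at once if the dabba is twisted round or dragged: its carrying ear shifts by more than 10 mm (distance of dabba_ear from where it was at the start of the episode above 0.01 m).
It fails at once if the dabba is lifted or tipped (height (world z) of dabba above 0.008 m or angle between dabba's own z axis and vertical above 0.1 rad).
It fails at once if a release tab is squeezed with more than 60 N (contact force between any of tab_a, tab_b and the fingers above 60 N).
It fails at once if the lid is let fall or banged down: it moves faster than 0.25 m/s within the last 8 mm above its resting height on the thali (z of knob_grip in the frame of thali_mid below 0.056 m and horizontal distance between knob_grip and thali_mid below 0.1 m and linear speed of tab_a above 0.25 m/s).
It fails at once if the cups, jar, scoop or sieve is shifted by more than 15 mm or tipped over (distance of any of cups_mid, jar_mid, scoop_mid, sieve_mid from where it was at the start of the episode above 0.015 m or angle between any of cups_mid, jar_mid's own z axis and vertical above 0.3 rad).
It also fails if it takes over 70 s, if anything falls off the work surface, if the arm or the gripper's body presses on something with over 40 N, if the wrist force passes 120 N, or if a joint passes its speed limit or range.

## Working session

There is one attempt and no reset: what is moved stays moved. The work goes in short steps, Python scripts to look and compute and a shell command to move; the robot and the scene stay as the last step left them, time stands still between calls to the robot, and variables do not carry over. Pictures are saved under pics/ and viewed, and the job is handed in when it is done.

```bash
mkdir -p pics
python3 - <<'E'
from workcell import ctrl, imaging
import cv2
print(ctrl.get_obs())
for n in("scene","top"):
    im=imaging.get_image(n); cv2.imwrite(f"pics/{n}0.png",im); print(n,imaging.camera_info(n))
E
```

```text
{'t': 0.0, 'qpos': array([ 1.32299274e+00,  4.23843307e-01,  1.63070875e+00,  2.95903968e-06,
        1.08858253e+00, -1.89585251e-02]), 'qvel': array([-6.06602985e-04,  9.77831065e-05,  2.52473662e-04, -4.53860204e-04,
       -7.61100428e-04, -4.85349945e-05]), 'joint_torque': array([ 3.86846179e-03, -5.44606769e+01, -2.73682523e+01,  6.47458225e-02,
        2.25094298e-02, -1.07791022e-04]), 'ee_pos': array([141.5996349 , 608.19440837, 238.89276719]), 'orientation': array([-3.58663440e-01, -3.12084195e+00,  2.39985556e-03]), 'ft_force': array([-0.02889637,  0.12381321, -0.67465319]), 'moment': array([ 0.0354896 , -0.01356909,  0.03696821]), 'width': 87.61313638644219}
scene {'camera_matrix': array([[424.08326422,   0.        , 321.52510718],
       [  0.        , 424.08326422, 201.71632449],
       [  0.        ,   0.        ,   1.        ]]), 'k1': -0.10694468879341223, 'rvec': array([ 2.19729819,  1.26201394, -0.40946462]), 'tvec': array([-311.45023511, -348.75328342, 1458.08388308])}
top {'camera_matrix': array([[402.97010182,   0.        , 322.92626091],
       [  0.        , 402.97010182, 203.62545755],
       [  0.        ,   0.        ,   1.        ]]), 'k1': -0.0569172524240302, 'rvec': array([ 2.17475745, -2.19748762,  0.02519474]), 'tvec': array([  28.58898101,  621.97813266, 1077.05326204])}
```

View pics/scene0.png

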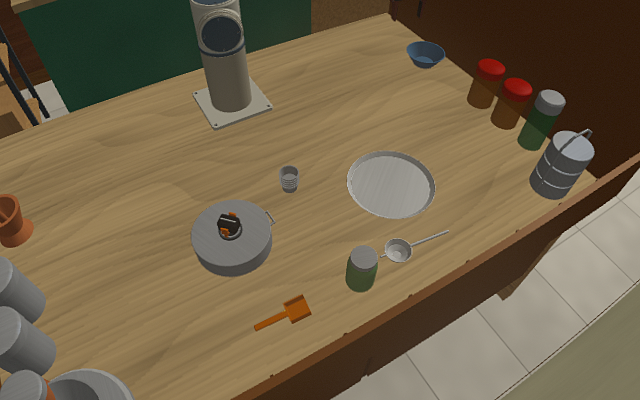

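View pics/top0.png

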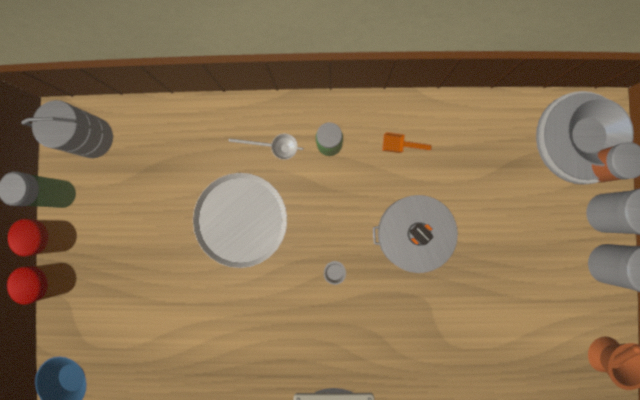

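```bash
cat > h.py <<'E'
import numpy as np, cv2
from workcell import ctrl, imaging
def cam(n):
    c=imaging.camera_info(n); R=cv2.Rodrigues(c["rvec"])[0]; return c["camera_matrix"],np.array([c["k1"],0,0,0.]),c["rvec"],c["tvec"],R
def proj(n,P):
    K,d,r,t,R=cam(n); return cv2.projectPoints(np.array(P,float).reshape(-1,1,3),r,t,K,d)[0].reshape(-1,2)
def ray(n,uv):
    K,d,r,t,R=cam(n); x=cv2.undistortPoints(np.array(uv,float).reshape(-1,1,2),K,d).reshape(-1,2)
    D=np.c_[x,np.ones(len(x))]@R; return -R.T@t,D
def plane(n,uv,z):
    o,D=ray(n,uv); return o+D*((z-o[2])/D[:,2])[:,None]
def tri(uvs,uvt):
    o1,d1=ray("scene",[uvs]);o2,d2=ray("top",[uvt]);d1=d1[0]/np.linalg.norm(d1);d2=d2[0]/np.linalg.norm(d2)
    s=np.linalg.lstsq(np.c_[d1,-d2],o2-o1,rcond=None)[0]
    a=o1+s[0]*d1;b=o2+s[1]*d2; return (a+b)/2,np.linalg.norm(a-b)
def crop(n,im,c,h,s,f):
    x,y=map(int,c); cv2.imwrite(f,cv2.resize(im[max(0,y-h):y+h,max(0,x-h):x+h],None,fx=s,fy=s,interpolation=cv2.INTER_CUBIC))
E
python3 - <<'E'
from h import *
for n in("scene","top"):
    print(n,-cam(n)[4].T@cam(n)[3]); print(proj(n,[[141,608,240],[0,0,0],[500,0,0],[500,300,0]]))
    im=cv2.imread(f"pics/{n}0.png")
    crop(n,im,(230,235) if n=="scene" else (418,234),50,6,f"pics/{n}0c.png")
E
```

```text
scene [1154.11275104 -337.77065969  947.93114258]
[[406.87144601  12.31484028]
 [231.93613303 101.39709088]
 [301.30730942 199.93263918]
 [387.13556572 161.43980743]]
top [ 571.09696854   -3.47463633 1105.2393569 ]
[[ 59.76890689 417.53602684]
 [333.41912318 431.90679711]
 [331.5876456  248.46824098]
 [222.84908393 249.21496822]]
```

View pics/scene0c.png

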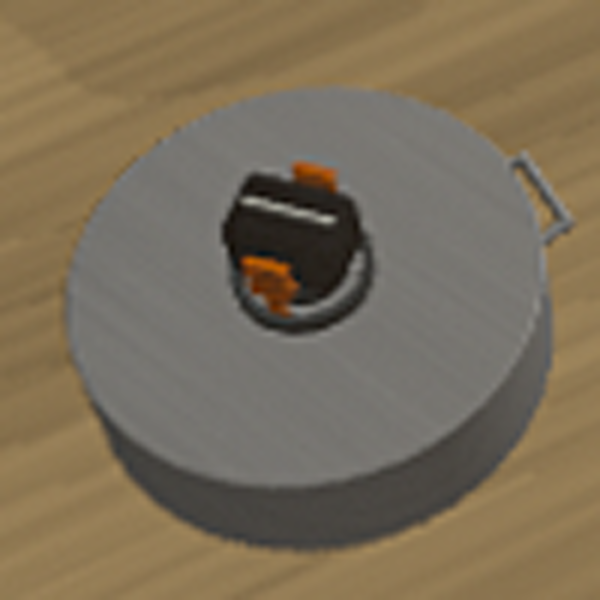

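View pics/top0c.png

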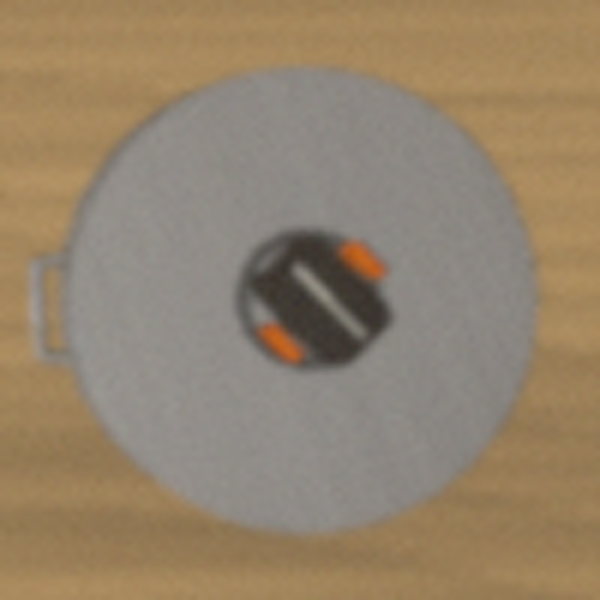

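```bash
cat > meas.py <<'E'
from h import *
def orange(im):
    h=cv2.cvtColor(im,cv2.COLOR_BGR2HSV); return cv2.inRange(h,(4,150,110),(20,255,255))
def blobs(m,x0,x1,y0,y1,amin=4):
    z=np.zeros_like(m); z[y0:y1,x0:x1]=m[y0:y1,x0:x1]
    n,l,s,c=cv2.connectedComponentsWithStats(z); return [(s[i][4],c[i]) for i in range(1,n) if s[i][4]>=amin]
def grayellipse(im,c,R,smax):
    h=cv2.cvtColor(im,cv2.COLOR_BGR2HSV); m=(h[...,1]<smax).astype(np.uint8)*255
    z=np.zeros_like(m); cv2.circle(z,c,R,255,-1); m&=z
    m=cv2.morphologyEx(m,cv2.MORPH_OPEN,np.ones((5,5)))
    cs=cv2.findContours(m,cv2.RETR_EXTERNAL,cv2.CHAIN_APPROX_NONE)[0]; k=max(cs,key=cv2.contourArea); k=cv2.convexHull(k)
    return k.reshape(-1,2).astype(float)
def circ(P):
    A=np.c_[2*P[:,:2],np.ones(len(P))]; s=np.linalg.lstsq(A,(P[:,:2]**2).sum(1),rcond=None)[0]
    r=np.sqrt(s[2]+s[0]**2+s[1]**2); return s[:2],r,np.std(np.hypot(*(P[:,:2]-s[:2]).T))
E
python3 - <<'E'
from meas import *
T=cv2.imread("pics/top0.png");S=cv2.imread("pics/scene0.png")
b=blobs(orange(T),390,450,205,265);print(b)
P=plane("top",[x[1] for x in b],110);print(P,P.mean(0),np.hypot(*(P[0]-P[1])[:2]),np.degrees(np.arctan2(*(P[0]-P[1])[[1,0]])))
print(blobs(orange(S),205,255,200,250))
for sm in(50,60,70):
  k=grayellipse(T,(418,234),48,sm);print("lid",circ(plane("top",k,68)))
  k=grayellipse(T,(240,220),56,sm);print("thali",circ(plane("top",k,15)))
E
```

```text
[(np.int32(25), array([427.8 , 227.04])), (np.int32(20), array([414.45, 240.75]))]
[[ 557.26256826 -237.71697036  110.        ]
 [ 523.9784165  -204.20123383  110.        ]] [ 540.62049238 -220.95910209  110.        ] 47.23493785312162 -45.198634713205735
[(np.int32(14), array([232.21428571, 213.14285714])), (np.int32(22), array([224.72727273, 229.63636364]))]
lid (array([ 540.74600359, -220.8030325 ]), np.float64(99.77908652485264), np.float64(1.2376119901091467))
thali (array([581.14677272, 249.67149151]), np.float64(127.97167775096008), np.float64(0.27018120301340354))
lid (array([ 540.55034   , -220.97371271]), np.float64(100.31699789985595), np.float64(1.2683684786569005))
thali (array([580.96834477, 250.02976111]), np.float64(128.82352303190333), np.float64(0.4071520222518727))
lid (array([ 540.91669933, -220.91287577]), np.float64(100.83312974367404), np.float64(1.2367750729346112))
thali (array([580.9205041 , 250.52758848]), np.float64(129.62549448720037), np.float64(0.41455082164950113))
```

Run:
```python
from meas import *
S=cv2.imread("pics/scene0.png")
R=cv2.Rodrigues(ctrl.get_obs()["orientation"])[0];print(R.round(4))
print("toolx yaw",np.degrees(np.arctan2(R[1,0],R[0,0])),"tooly yaw",np.degrees(np.arctan2(R[1,1],R[0,1])))
for z,uv in((110,(232.2,213.1)),(99,(224.7,229.6))): print(plane("scene",[uv],z))
k=grayellipse(S,(391,184),60,60);print("thali scene",circ(plane("scene",k,15)))
# cups top, ear etc
print("cups",plane("top",[(335,271)],66),"jar",plane("top",[(329,134)],115))
print(proj("scene",[[540.7,-221,114],[540.7,-221,68],[581,250,3]]))
```

```text
[[-9.739e-01  2.268e-01 -3.000e-04]
 [ 2.268e-01  9.739e-01 -1.400e-03]
 [ 0.000e+00 -1.400e-03 -1.000e+00]]
toolx yaw 166.89179621414357 tooly yaw 76.89179749282071
[[ 527.40944357 -205.45476724  110.        ]]
[[ 555.54588558 -239.06146298   99.        ]]
thali scene (array([581.84131781, 249.6614076 ]), np.float64(128.62912267671146), np.float64(0.5968087774300951))
cups [[446.51629402  -8.35269096  66.        ]] jar [[790.51677241   2.97457853 115.        ]]
[[228.20430456 218.58765106]
 [231.13464174 229.2393286 ]
 [389.77042223 184.64220932]]
```

```bash
python3 -m crank '[{"travel":[-0.92,-0.2,0],"turn":0},{"travel":[-0.92,-0.2,0],"turn":0},{"travel":[-0.92,-0.2,0],"turn":0},{"travel":[-0.92,-0.2,0],"turn":0},{"travel":[-0.92,-0.2,0],"turn":0},{"travel":[-0.92,-0.2,0],"turn":0},{"travel":[-0.92,-0.2,0],"turn":0},{"travel":[-0.92,-0.2,0],"turn":0}]' 1
```

```text
t: 0.9
ee_pos: [487.7, 444.1, 235.7]
orientation: [-0.341, -3.119, 0.007]
ft_force: [0.5, 1.2, -0.5]
width: 87.7
```

```bash
python3 -m crank '[{"travel":[0,0,0],"turn":1},{"travel":[0,0,0],"turn":1},{"travel":[0,0,0],"turn":1},{"travel":[0,0,0],"turn":1},{"travel":[0,0,0],"turn":1},{"travel":[0,0,0],"turn":1},{"travel":[0,0,0],"turn":1},{"travel":[0,0,0],"turn":1},{"travel":[0,0,0],"turn":1},{"travel":[0,0,0],"turn":1},{"travel":[0,0,0],"turn":1},{"travel":[0,0,0],"turn":1},{"travel":[0,0,0],"turn":1},{"travel":[0,0,0],"turn":1},{"travel":[0,0,0],"turn":1},{"travel":[0,0,0],"turn":1},{"travel":[0,0,0],"turn":1},{"travel":[0,0,0],"turn":1},{"travel":[0,0,0],"turn":1},{"travel":[0,0,0],"turn":1}]'
cat > st.py <<'E'
from h import *
import sys
o=ctrl.get_obs();R=cv2.Rodrigues(o["orientation"])[0]
np.set_printoptions(suppress=True,precision=3)
print("t",o["t"],"pos",o["ee_pos"],"q",o["qpos"],"yawy",np.degrees(np.arctan2(R[1,1],R[0,1])),"tilt",R[:2,2],"F",o["ft_force"],"M",o["moment"],"w",o["width"])
if len(sys.argv)>3:
    print("tool delta/50:",R.T@(np.array(sys.argv[1:4],float)-o["ee_pos"])/50)
E
python3 st.py 540.7 -221 235
```

```text
t: 2.9
ee_pos: [490.8, 434.4, 224.3]
orientation: [2.866, 1.264, -0.037]
ft_force: [0.3, -0.4, -0.2]
width: 87.8
t 2.9 pos [490.762 434.415 224.33 ] q [ 0.707  0.494  1.553 -0.002  1.12   1.448] yawy -42.39035910286589 tilt [-0.018 -0.018] F [ 0.338 -0.357 -0.208] M [-0.066  0.116 -0.032] w 87.80888420604902
tool delta/50: [-9.011  9.575 -0.001]
```

```bash
python3 -m crank '[{"travel":[-0.65,0.7,0],"turn":0},{"travel":[-0.65,0.7,0],"turn":0},{"travel":[-0.65,0.7,0],"turn":0},{"travel":[-0.65,0.7,0],"turn":0},{"travel":[-0.65,0.7,0],"turn":0},{"travel":[-0.65,0.7,0],"turn":0},{"travel":[-0.65,0.7,0],"turn":0},{"travel":[-0.65,0.7,0],"turn":0},{"travel":[-0.65,0.7,0],"turn":0},{"travel":[-0.65,0.7,0],"turn":0},{"travel":[-0.65,0.7,0],"turn":0},{"travel":[-0.65,0.7,0],"turn":0}]'
python3 st.py 540.7 -221 235
```

```text
t: 4.1
ee_pos: [536.1, -152.1, 229.9]
orientation: [2.863, 1.275, -0.042]
ft_force: [0.4, -0.9, -0.2]
width: 87.8
t 4.1 pos [ 536.104 -152.134  229.907] q [-0.286  0.343  1.779 -0.027  1.035  0.461] yawy -41.99515541845182 tilt [-0.022 -0.017] F [ 0.405 -0.933 -0.16 ] M [-0.025  0.105  0.032] w 87.81557338196784
tool delta/50: [-0.965  0.989 -0.08 ]
```

```bash
python3 -m crank '[{"travel":[-0.5,0.5,0],"turn":0.25},{"travel":[-0.5,0.5,0],"turn":0.25}]'
python3 st.py 540.7 -221 101
python3 -m crank '[{"travel":[0,0,0],"turn":0}]'
python3 st.py 540.7 -221 101
python3 -m crank '[{"travel":[0,0,0],"turn":0},{"travel":[0,0,0],"turn":0},{"travel":[0,0,0],"turn":0},{"travel":[0,0,0],"turn":0}]'
python3 st.py 540.7 -221 101
```

```text
t: 4.3
ee_pos: [538.3, -227.5, 230.7]
orientation: [2.896, 1.198, -0.042]
ft_force: [0.3, 0.5, 0.1]
width: 87.8
t 4.3 pos [ 538.286 -227.51   230.679] q [-0.408  0.38   1.72  -0.028  1.054  0.393] yawy -45.05460935735515 tilt [-0.022 -0.017] F [0.281 0.48  0.122] M [-0.085  0.072  0.004] w 87.83546858524353
tool delta/50: [ 0.198 -0.049  2.589]
t: 4.4
ee_pos: [538.2, -231.4, 230.5]
orientation: [2.897, 1.191, -0.042]
ft_force: [-0.1, 0.2, -0.1]
width: 87.6
t 4.4 pos [ 538.151 -231.358  230.486] q [-0.414  0.382  1.718 -0.029  1.054  0.392] yawy -45.31173414054102 tilt [-0.022 -0.018] F [-0.118  0.158 -0.119] M [-0.017  0.121  0.034] w 87.57045994794116
tool delta/50: [ 0.255 -0.105  2.584]
t: 4.8
ee_pos: [537.2, -228.7, 229.4]
orientation: [2.899, 1.194, -0.045]
ft_force: [-0.4, -1.4, -0.3]
width: 88.0
t 4.8 pos [ 537.229 -228.664  229.358] q [-0.41   0.382  1.721 -0.028  1.054  0.393] yawy -45.222210346683156 tilt [-0.024 -0.016] F [-0.381 -1.423 -0.282] M [-0.002  0.147  0.019] w 87.95662255022228
tool delta/50: [ 0.231 -0.046  2.562]
```

```bash
python3 -m crank '[{"travel":[0.1,-0.02,0.65],"turn":0},{"travel":[0.1,-0.02,0.65],"turn":0},{"travel":[0.03,0,0.3],"turn":0},{"travel":[0,0,0],"turn":0}]'
python3 st.py 540.7 -221 101
```

```text
t: 5.2
ee_pos: [544.1, -216.8, 148.6]
orientation: [2.893, 1.201, -0.04]
ft_force: [-1.0, 0.1, 0.5]
width: 88.1
t 5.2 pos [ 544.119 -216.796  148.61 ] q [-0.387  0.489  1.772 -0.031  0.893  0.416] yawy -44.89853895861514 tilt [-0.02  -0.018] F [-0.964  0.056  0.477] M [-0.066  0.118 -0.013] w 88.0507101205033
tool delta/50: [-0.082  0.013  0.955]
```

```bash
python3 -m crank '[{"travel":[-0.03,0.01,0.35],"turn":0},{"travel":[-0.03,0,0.3],"turn":0},{"travel":[0,0,0.1],"turn":0},{"travel":[0,0,0.03],"turn":0}]'
python3 st.py 540.7 -221 102
python3 - <<'E'
from h import *
for n,c in(("scene",(230,215)),("top",(418,234))):
    im=imaging.get_image(n); crop(n,im,c,65,6,f"pics/{n}1c.png")
E
```

```text
t: 5.6
ee_pos: [543.4, -218.8, 110.9]
orientation: [2.889, 1.205, -0.036]
ft_force: [-0.3, 0.1, 0.7]
width: 88.3
t 5.6 pos [ 543.421 -218.765  110.935] q [-0.391  0.543  1.79  -0.033  0.818  0.412] yawy -44.71779992930163 tilt [-0.017 -0.019] F [-0.329  0.09   0.718] M [-0.062  0.067 -0.085] w 88.25026443288266
tool delta/50: [-0.065 -0.007  0.18 ]
```

View pics/scene1c.png

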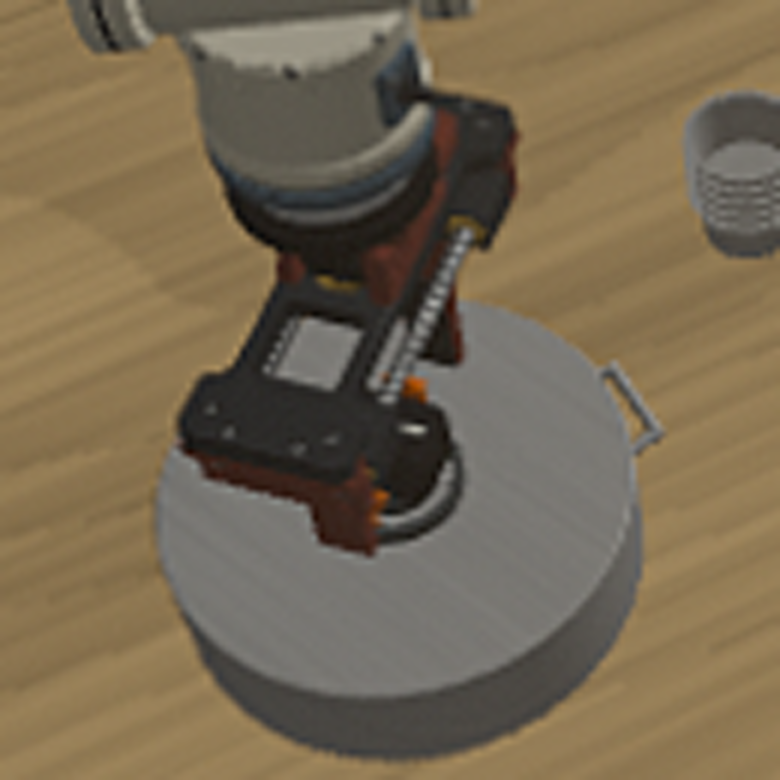

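View pics/top1c.png

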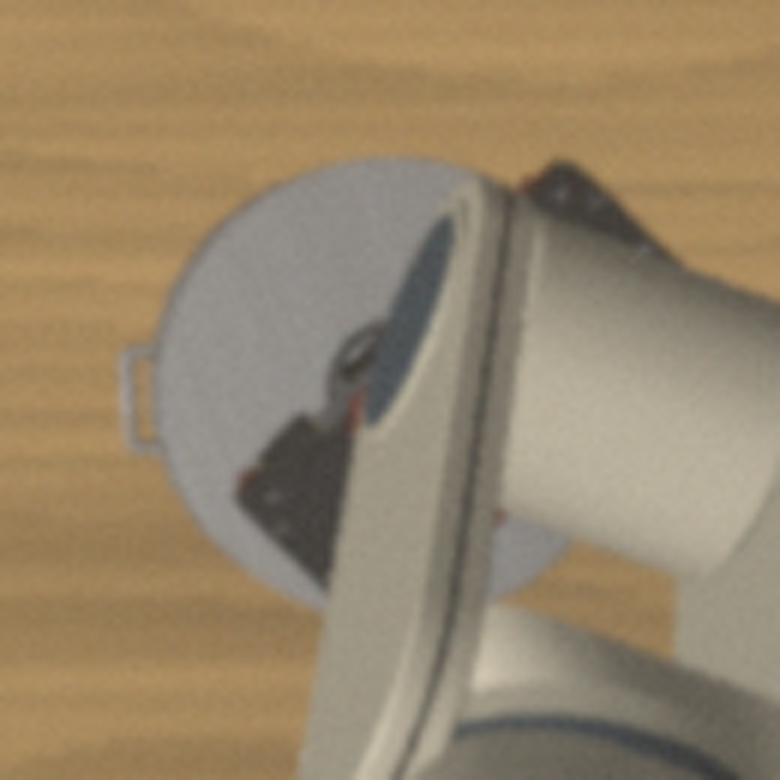

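```bash
python3 -m crank '[{"travel":[-0.05,0,0.12],"turn":0},{"travel":[-0.02,0,0.05],"turn":0},{"travel":[0,0,0],"turn":0}]'
python3 st.py 540.7 -221 102
```

```text
t: 6.0
ee_pos: [541.7, -222.3, 103.9]
orientation: [2.887, 1.204, -0.033]
ft_force: [0.4, 0.1, 0.5]
width: 87.7
t 6.0 pos [ 541.745 -222.288  103.93 ] q [-0.398  0.553  1.795 -0.034  0.799  0.407] yawy -44.72924309078669 tilt [-0.014 -0.02 ] F [0.388 0.131 0.512] M [-0.05   0.13   0.002] w 87.72656932122865
tool delta/50: [ 0.005 -0.033  0.038]
```

```bash
python3 -m crank '[{"travel":[0,-0.03,0.03],"turn":0},{"travel":[0,0,0],"turn":0},{"travel":[0,0,0],"turn":0},{"travel":[0,0,-0.005],"turn":0},{"travel":[0,0,-0.005],"turn":0}]' -1
python3 st.py 540.7 -221 102
python3 -m crank '[{"travel":[0,0,-0.005],"turn":0},{"travel":[0,0,-0.005],"turn":0},{"travel":[0,0,-0.005],"turn":0}]'
python3 st.py 540.7 -221 102
```

```text
t: 6.5
ee_pos: [541.1, -221.6, 103.3]
orientation: [2.886, 1.203, -0.031]
ft_force: [-0.4, -0.5, -2.7]
width: 51.3
t 6.5 pos [ 541.079 -221.607  103.311] q [-0.397  0.552  1.798 -0.034  0.795  0.408] yawy -44.74011741227151 tilt [-0.013 -0.021] F [-0.352 -0.507 -2.75 ] M [-0.133  0.062  0.016] w 51.29747273368473
tool delta/50: [ 0.004 -0.014  0.026]
t: 6.8
ee_pos: [540.8, -221.5, 103.5]
orientation: [2.887, 1.203, -0.032]
ft_force: [1.5, -0.5, -3.3]
width: 46.1
t 6.8 pos [ 540.834 -221.466  103.489] q [-0.397  0.552  1.798 -0.034  0.796  0.408] yawy -44.74440495947655 tilt [-0.014 -0.021] F [ 1.531 -0.507 -3.346] M [-0.166 -0.062  0.023] w 46.05643171856585
tool delta/50: [ 0.005 -0.009  0.03 ]
```

```bash
python3 -m crank '[{"travel":[0,0,0],"turn":-0.3},{"travel":[0,0,0],"turn":-0.3},{"travel":[0,0,0],"turn":-0.3}]'
python3 st.py 540.7 -221 102.5
python3 -m crank '[{"travel":[0,0,0],"turn":-0.3},{"travel":[0,0,0],"turn":-0.3},{"travel":[0,0,0],"turn":-0.3}]'
python3 st.py 540.7 -221 102.5
```

```text
t: 7.1
ee_pos: [540.9, -221.4, 103.3]
orientation: [2.829, 1.336, -0.033]
ft_force: [0.3, -0.7, -1.9]
width: 45.6
t 7.1 pos [ 540.913 -221.421  103.288] q [-0.397  0.552  1.798 -0.034  0.796  0.315] yawy -39.44219731237759 tilt [-0.013 -0.021] F [ 0.275 -0.686 -1.946] M [-0.084  0.002 -0.042] w 45.630938668767534
tool delta/50: [ 0.004 -0.009  0.016]
t: 7.4
ee_pos: [540.9, -221.5, 103.3]
orientation: [2.765, 1.467, -0.034]
ft_force: [-1.4, -0.1, -1.4]
width: 46.0
t 7.4 pos [ 540.904 -221.46   103.291] q [-0.397  0.552  1.798 -0.034  0.796  0.222] yawy -34.09275975628066 tilt [-0.013 -0.02 ] F [-1.353 -0.104 -1.433] M [-0.11  -0.036 -0.083] w 45.9954512042181
tool delta/50: [ 0.006 -0.009  0.016]
```

```bash
cat > s.py <<'E'
from h import *
o=ctrl.get_obs();R=cv2.Rodrigues(o["orientation"])[0]
y=np.degrees(np.arctan2(R[1,1],R[0,1]))
print("yaw %.2f turned %.3f Mz %.3f z %.1f w %.1f"%(y,np.radians(y+44.74),o["moment"][2],o["ee_pos"][2],o["width"]),"F",o["ft_force"].round(1), "xy",o["ee_pos"][:2].round(1))
E
python3 -m crank '[{"travel":[0,0,0],"turn":-0.3},{"travel":[0,0,0],"turn":-0.3},{"travel":[0,0,0],"turn":-0.3},{"travel":[0,0,0],"turn":-0.3}]' >/dev/null; python3 s.py
for i in 1; do python3 -m crank '[{"travel":[0,0,0],"turn":-0.2},{"travel":[0,0,0],"turn":-0.2}]' >/dev/null; python3 s.py; done
python3 -m crank '[{"travel":[0,0,0],"turn":-0.2},{"travel":[0,0,0],"turn":-0.2}]' >/dev/null; python3 s.py
```

```text
yaw -26.95 turned 0.310 Mz -0.039 z 103.3 w 45.9 F [ 0.2 -0.1 -1.4] xy [ 541.  -221.5]
yaw -24.55 turned 0.352 Mz -0.088 z 103.3 w 45.6 F [-0.2 -0.4 -2. ] xy [ 540.9 -221.4]
yaw -22.10 turned 0.395 Mz -0.125 z 103.3 w 45.8 F [-0.2 -1.2 -1.9] xy [ 540.9 -221.4]
```

```bash
cat >> s.py <<'E'
import sys; sys.exit(1 if o["moment"][2]<-0.16 else 0)
E
python3 -m crank '[{"travel":[0,0,0],"turn":-0.2},{"travel":[0,0,0],"turn":-0.2}]' >/dev/null; python3 s.py && python3 -m crank '[{"travel":[0,0,0],"turn":-0.2},{"travel":[0,0,0],"turn":-0.2}]' >/dev/null && python3 s.py && python3 -m crank '[{"travel":[0,0,0],"turn":-0.2},{"travel":[0,0,0],"turn":-0.2}]' >/dev/null && python3 s.py
```

```text
yaw -19.62 turned 0.438 Mz -0.084 z 103.3 w 46.1 F [ 0.8 -0.2 -2. ] xy [ 540.9 -221.4]
yaw -17.12 turned 0.482 Mz -0.020 z 103.3 w 45.9 F [-0.5 -0.8 -2.4] xy [ 540.9 -221.4]
yaw -14.63 turned 0.526 Mz -0.107 z 103.4 w 45.7 F [-0.  -0.1 -2.1] xy [ 541.  -221.4]
```

```bash
python3 -m crank '[{"travel":[0,0,0],"turn":-0.2},{"travel":[0,0,0],"turn":-0.2}]' >/dev/null; python3 s.py && python3 -m crank '[{"travel":[0,0,0],"turn":-0.2},{"travel":[0,0,0],"turn":-0.2}]' >/dev/null && python3 s.py && python3 -m crank '[{"travel":[0,0,0],"turn":-0.2},{"travel":[0,0,0],"turn":-0.2}]' >/dev/null && python3 s.py && python3 -m crank '[{"travel":[0,0,0],"turn":-0.2},{"travel":[0,0,0],"turn":-0.2}]' >/dev/null && python3 s.py && python3 -m crank '[{"travel":[0,0,0],"turn":-0.2},{"travel":[0,0,0],"turn":-0.2}]' >/dev/null && python3 s.py
```

```text
yaw -12.13 turned 0.569 Mz -0.104 z 103.4 w 45.7 F [-0.2  0.1 -1.8] xy [ 541.  -221.4]
yaw -9.63 turned 0.613 Mz -0.051 z 103.4 w 45.7 F [-0.6 -0.4 -2.1] xy [ 541.  -221.4]
yaw -7.13 turned 0.656 Mz -0.051 z 103.4 w 45.8 F [ 0.7  0.1 -0.9] xy [ 541.  -221.4]
yaw -4.63 turned 0.700 Mz -0.120 z 103.4 w 45.4 F [ 0.2  0.4 -2. ] xy [ 540.9 -221.4]
yaw -2.13 turned 0.744 Mz -0.058 z 103.5 w 45.7 F [-1.2 -0.3 -2. ] xy [ 541.  -221.4]
```

```bash
python3 -m crank '[{"travel":[0,0,0],"turn":-0.2},{"travel":[0,0,0],"turn":-0.2}]' >/dev/null; python3 s.py && python3 -m crank '[{"travel":[0,0,0],"turn":-0.2},{"travel":[0,0,0],"turn":-0.2}]' >/dev/null && python3 s.py && python3 -m crank '[{"travel":[0,0,0],"turn":-0.2},{"travel":[0,0,0],"turn":-0.2}]' >/dev/null && python3 s.py && python3 -m crank '[{"travel":[0,0,0],"turn":-0.2},{"travel":[0,0,0],"turn":-0.2}]' >/dev/null && python3 s.py && python3 -m crank '[{"travel":[0,0,0],"turn":-0.2},{"travel":[0,0,0],"turn":-0.2}]' >/dev/null && python3 s.py
```

```text
yaw 0.37 turned 0.787 Mz -0.069 z 103.5 w 45.5 F [-0.4  0.8 -1.8] xy [ 541.  -221.3]
yaw 2.86 turned 0.831 Mz -0.039 z 103.5 w 45.8 F [-0.4  0.2 -2. ] xy [ 541.  -221.4]
yaw 5.36 turned 0.874 Mz 0.011 z 103.5 w 45.7 F [-0.6  0.2 -1.8] xy [ 541.  -221.3]
yaw 7.86 turned 0.918 Mz -0.040 z 103.6 w 45.7 F [-0.5  0.2 -0.2] xy [ 541.  -221.4]
yaw 10.36 turned 0.962 Mz -0.037 z 103.6 w 45.9 F [-0.4 -0.5 -0.9] xy [ 541.  -221.3]
```

```bash
cat > ear.py <<'E'
from h import *
import sys
a=cv2.imread("pics/scene0.png"); b=imaging.get_image("scene"); cv2.imwrite(f"pics/ear{sys.argv[1]}.png",cv2.resize(np.hstack([a[195:255,255:295],b[195:255,255:295]]),None,fx=8,fy=8,interpolation=cv2.INTER_CUBIC))
g=lambda i:cv2.cvtColor(i,cv2.COLOR_BGR2GRAY).astype(np.float32)
pa=g(a)[200:235,262:282]; 
r=cv2.matchTemplate(g(b)[192:243,254:290],pa,cv2.TM_CCOEFF_NORMED);print(cv2.minMaxLoc(r)[1],np.array(cv2.minMaxLoc(r)[3])-8)
E
python3 ear.py 1
```

```text
0.9684767723083496 [0 0]
```

View pics/ear1.png

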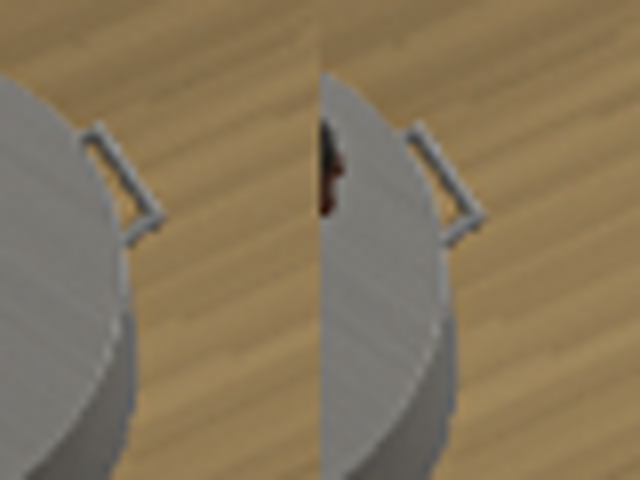

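The ear stands at the same pixels, about (274,221), before (left) and now (right), so the tin hasn't twisted. I'll keep turning.

```bash
python3 -m crank '[{"travel":[0,0,0],"turn":-0.2},{"travel":[0,0,0],"turn":-0.2}]' >/dev/null; python3 s.py && python3 -m crank '[{"travel":[0,0,0],"turn":-0.2},{"travel":[0,0,0],"turn":-0.2}]' >/dev/null && python3 s.py && python3 -m crank '[{"travel":[0,0,0],"turn":-0.2},{"travel":[0,0,0],"turn":-0.2}]' >/dev/null && python3 s.py && python3 -m crank '[{"travel":[0,0,0],"turn":-0.2},{"travel":[0,0,0],"turn":-0.2}]' >/dev/null && python3 s.py && python3 -m crank '[{"travel":[0,0,0],"turn":-0.2},{"travel":[0,0,0],"turn":-0.2}]' >/dev/null && python3 s.py
```

```text
yaw 12.88 turned 1.006 Mz -0.070 z 103.6 w 45.7 F [-0.7 -1.1 -0.4] xy [ 541.  -221.3]
yaw 15.37 turned 1.049 Mz -0.048 z 103.7 w 45.5 F [-0.9 -0.1 -1.2] xy [ 541.  -221.3]
yaw 17.87 turned 1.093 Mz -0.040 z 103.7 w 45.8 F [-0.5 -0.  -0.5] xy [ 541.  -221.3]
yaw 20.37 turned 1.136 Mz -0.050 z 103.7 w 45.7 F [-0.3 -0.  -0.3] xy [ 541.  -221.3]
yaw 22.87 turned 1.180 Mz -0.040 z 103.8 w 45.7 F [-0.3  0.2 -0.1] xy [ 541.  -221.3]
```

```bash
python3 -m crank '[{"travel":[0,0,0],"turn":-0.2},{"travel":[0,0,0],"turn":-0.2}]' >/dev/null; python3 s.py && python3 -m crank '[{"travel":[0,0,0],"turn":-0.2},{"travel":[0,0,0],"turn":-0.2}]' >/dev/null && python3 s.py && python3 -m crank '[{"travel":[0,0,0],"turn":-0.2},{"travel":[0,0,0],"turn":-0.2}]' >/dev/null && python3 s.py && python3 ear.py 2
```

```text
yaw 25.32 turned 1.223 Mz -0.473 z 103.9 w 45.7 F [ 0.  -3.1 -1.7] xy [ 541.2 -221.7]
```

```bash
python3 -m crank '[{"travel":[0,0,0],"turn":0.05}]' >/dev/null; python3 s.py ; python3 ear.py 2
```

```text
yaw 25.08 turned 1.219 Mz 0.030 z 103.9 w 45.7 F [-0.  -1.  -0.9] xy [ 541.4 -222. ]
0.9783937931060791 [0 0]
```

View pics/ear2.png

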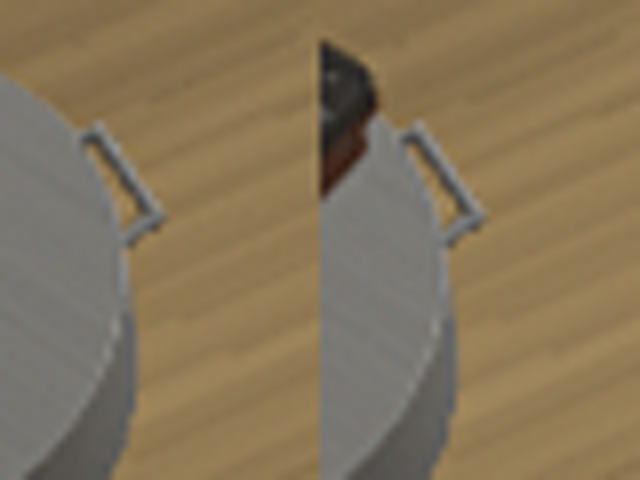

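```bash
python3 st.py 541.2 -221.7 113.9
```

```text
t 12.2 pos [ 541.34  -221.868  103.874] q [-0.397  0.551  1.798 -0.033  0.796 -0.811] yawy 25.03020829292752 tilt [-0.012 -0.021] F [ 0.809 -0.935 -0.474] M [-0.094 -0.306  0.042] w 45.38394227732455
tool delta/50: [ 0.001 -0.005 -0.201]
```

```bash
python3 -m crank '[{"travel":[0,-0.002,-0.06],"turn":0},{"travel":[0,-0.002,-0.06],"turn":0},{"travel":[0,-0.002,-0.06],"turn":0}]' >/dev/null; python3 s.py; python3 st.py 541.2 -221.7 130; python3 ear.py 3
```

```text
yaw 25.06 turned 1.218 Mz -0.041 z 111.9 w 45.6 F [ 1.1 -1.3 -6.5] xy [ 540.4 -221.2]
t 12.5 pos [ 540.414 -221.161  111.908] q [-0.397  0.539  1.796 -0.033  0.813 -0.812] yawy 25.060696144381513 tilt [-0.014 -0.02 ] F [ 1.115 -1.253 -6.511] M [-0.248 -0.545 -0.041] w 45.620776556768725
tool delta/50: [-0.021  0.002 -0.362]
0.9109779596328735 [0 0]
```

```bash
python3 -m crank '[{"travel":[-0.01,-0.002,-0.1],"turn":0},{"travel":[-0.01,-0.002,-0.1],"turn":0},{"travel":[-0.005,-0.002,-0.1],"turn":0}]' >/dev/null; python3 s.py; python3 st.py 541.2 -221.7 180; python3 ear.py 3
```

```text
yaw 25.08 turned 1.219 Mz 0.045 z 127.6 w 45.5 F [ 0.1  0.1 -5.4] xy [ 539.4 -221.4]
t 12.85 pos [ 539.356 -221.408  127.571] q [-0.398  0.515  1.789 -0.032  0.847 -0.815] yawy 25.08019163177696 tilt [-0.018 -0.018] F [ 0.07   0.138 -5.443] M [-0.045  0.024  0.045] w 45.495981583115224
tool delta/50: [-0.03   0.006 -1.049]
0.8005275726318359 [0 0]
```

View pics/ear3.png

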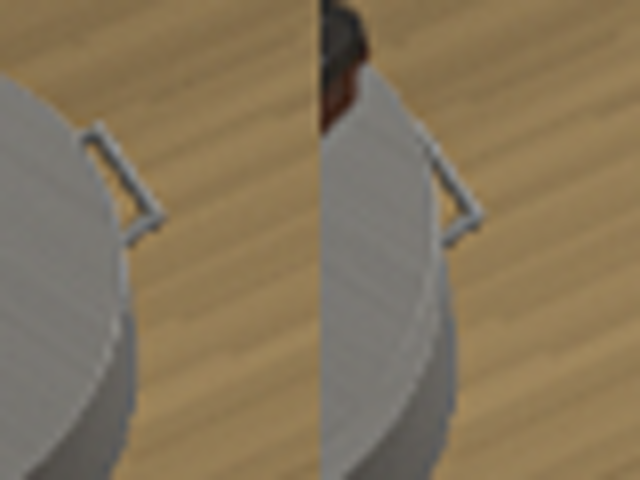

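```bash
python3 -m crank '[{"travel":[-0.01,0,-0.2],"turn":0},{"travel":[-0.01,0,-0.4],"turn":0},{"travel":[0,0,-0.5],"turn":0},{"travel":[0,0,-0.2],"turn":0}]' ; python3 st.py 581 250 190;  python3 - <<'E'
from h import *
im=imaging.get_image("scene"); crop("scene",im,(230,200),75,5,"pics/lift.png")
E
```

```text
t: 13.3
ee_pos: [540.0, -220.7, 195.8]
orientation: [-1.682, -2.644, 0.04]
ft_force: [0.8, 0.0, -6.4]
width: 45.4
t 13.3 pos [ 539.963 -220.75   195.815] q [-0.397  0.422  1.749 -0.028  0.983 -0.818] yawy 25.069948059045977 tilt [-0.02  -0.017] F [ 0.839  0.045 -6.361] M [ 0.022 -0.089  0.003] w 45.40739641738755
tool delta/50: [ 8.18   4.734 -0.061]
```

View pics/lift.png

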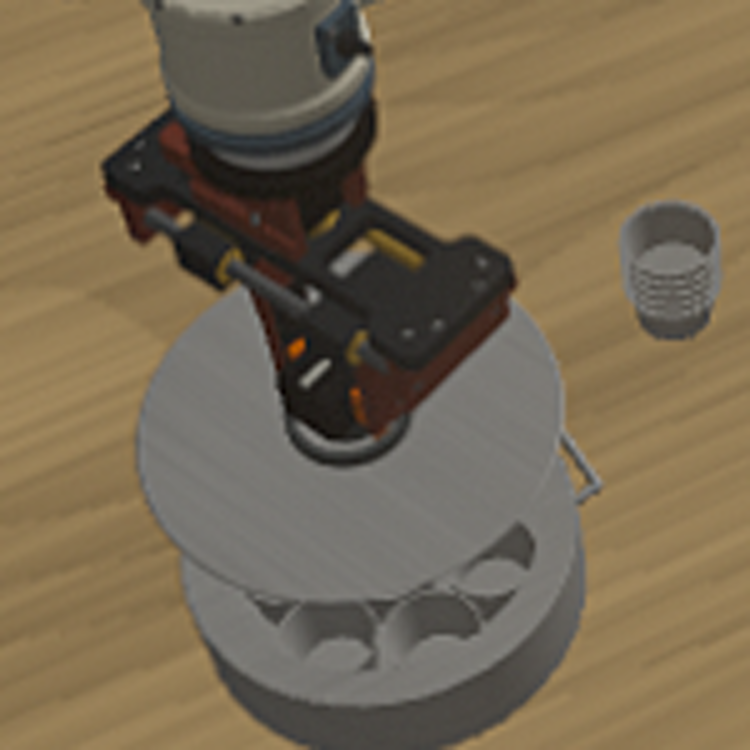

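```bash
python3 -m crank '[{"travel":[0.3,0.17,0],"turn":0},{"travel":[0.5,0.29,0],"turn":0},{"travel":[0.6,0.35,0],"turn":0},{"travel":[0.6,0.35,0],"turn":0},{"travel":[0.6,0.35,0],"turn":0},{"travel":[0.6,0.35,0],"turn":0},{"travel":[0.6,0.35,0],"turn":0},{"travel":[0.6,0.35,0],"turn":0},{"travel":[0.6,0.35,0],"turn":0},{"travel":[0.6,0.35,0],"turn":0},{"travel":[0.5,0.29,0],"turn":0},{"travel":[0.3,0.17,0],"turn":0},{"travel":[0.2,0.12,0],"turn":0}]' ; python3 st.py 581 250 150
```

```text
t: 14.65
ee_pos: [565.6, 181.2, 178.0]
orientation: [-1.678, -2.631, 0.052]
ft_force: [0.2, 0.7, -5.2]
width: 46.0
t 14.65 pos [565.59  181.19  177.969] q [ 0.293  0.47   1.719 -0.007  0.992 -0.138] yawy 24.940605108671214 tilt [-0.035 -0.017] F [ 0.205  0.674 -5.171] M [-0.036 -0.043  0.022] w 46.012385837478995
tool delta/50: [1.118 0.881 0.524]
```

```bash
python3 -m crank '[{"travel":[0.4,0.3,0],"turn":0},{"travel":[0.4,0.3,0],"turn":0},{"travel":[0.2,0.15,0],"turn":0},{"travel":[0,0,0],"turn":0}]' ; python3 st.py 581 250 80;python3 - <<'E'
from h import *
im=imaging.get_image("scene"); crop("scene",im,(390,170),75,5,"pics/over.png")
E
```

```text
t: 15.05
ee_pos: [575.7, 246.0, 173.0]
orientation: [-1.674, -2.629, 0.06]
ft_force: [0.3, -0.6, -5.2]
width: 45.6
t 15.05 pos [575.66  246.026 172.984] q [ 0.386  0.521  1.643 -0.003  1.023 -0.049] yawy 25.044283564286438 tilt [-0.041 -0.019] F [ 0.348 -0.59  -5.158] M [-0.017  0.053 -0.004] w 45.553209038441665
tool delta/50: [0.027 0.214 1.852]
```

View pics/over.png

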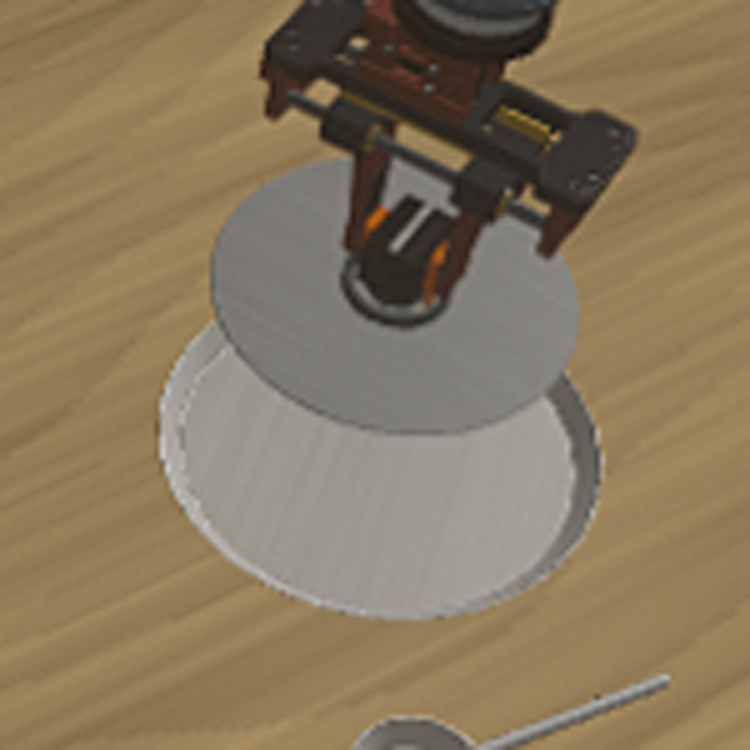

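```bash
python3 -m crank '[{"travel":[0,0.07,0.4],"turn":0},{"travel":[0,0.07,0.5],"turn":0},{"travel":[0.01,0.06,0.4],"turn":0},{"travel":[0.01,0,0.2],"turn":0}]' ; python3 st.py 581 250 62
```

```text
t: 15.5
ee_pos: [581.5, 244.5, 97.1]
orientation: [-1.679, -2.629, 0.06]
ft_force: [0.1, -0.3, -5.2]
width: 45.6
t 15.5 pos [581.474 244.466  97.124] q [ 0.381  0.628  1.665 -0.006  0.893 -0.049] yawy 24.87638394866122 tilt [-0.039 -0.021] F [ 0.097 -0.346 -5.25 ] M [-0.141  0.011  0.047] w 45.59022237727034
tool delta/50: [0.106 0.069 0.7  ]
```

```bash
python3 -m crank '[{"travel":[0.03,0.02,0.2],"turn":0},{"travel":[0.03,0.02,0.2],"turn":0},{"travel":[0.03,0.02,0.1],"turn":0},{"travel":[0.01,0.01,0.05],"turn":0}]' ; python3 st.py 581 250 57
```

```text
t: 15.9
ee_pos: [581.0, 247.8, 67.7]
orientation: [-1.681, -2.626, 0.062]
ft_force: [0.6, 1.3, -4.4]
width: 45.7
t 15.9 pos [581.038 247.846  67.684] q [ 0.386  0.672  1.668 -0.006  0.847 -0.041] yawy 24.745161284867248 tilt [-0.041 -0.021] F [ 0.56   1.268 -4.436] M [-0.05  -0.043 -0.005] w 45.666639191319426
tool delta/50: [0.04  0.027 0.213]
```

```bash
python3 -m crank '[{"travel":[0.02,0.02,0.05],"turn":0},{"travel":[0.02,0.01,0.05],"turn":0},{"travel":[0,0,0.04],"turn":0}]' >/dev/null; python3 s.py; python3 -m crank '[{"travel":[0,0,0.03],"turn":0},{"travel":[0,0,0.03],"turn":0}]' >/dev/null; python3 s.py
```

```text
yaw 24.78 turned 1.213 Mz -0.050 z 61.2 w 46.0 F [-0.1 -0.4 -5.2] xy [582.1 251. ]
yaw 24.79 turned 1.213 Mz -0.007 z 58.6 w 45.4 F [-2.5  0.2 -0.1] xy [582.2 251.2]
```

```bash
python3 -m crank '[{"travel":[0,0,0.02],"turn":0}]' >/dev/null; python3 s.py; python3 -m crank '[{"travel":[0,0,0.02],"turn":0}]' >/dev/null; python3 s.py;  python3 -m crank '[{"travel":[0,0,0.02],"turn":0}]' >/dev/null; python3 s.py; python3 st.py 581 250 57
```

```text
yaw 24.79 turned 1.214 Mz -0.012 z 58.1 w 45.8 F [-5.4 -0.5  4.3] xy [582.1 251.4]
yaw 24.79 turned 1.213 Mz -0.126 z 57.9 w 45.9 F [-5.  -1.5  4.9] xy [581.9 251.5]
yaw 24.79 turned 1.214 Mz -0.066 z 57.6 w 45.8 F [-6.3 -0.5  6.9] xy [581.9 251.4]
t 16.7 pos [581.865 251.417  57.573] q [ 0.391  0.688  1.667 -0.005  0.829 -0.038] yawy 24.794678819517387 tilt [-0.038 -0.02 ] F [-6.316 -0.529  6.942] M [-0.274  0.387 -0.066] w 45.792626796914064
tool delta/50: [-0.018 -0.027  0.013]
```

```bash
python3 -m crank '[{"travel":[0,0,0.03],"turn":0},{"travel":[0,0,0.03],"turn":0}]' >/dev/null; python3 s.py; python3 -m crank '[{"travel":[0,0,0.03],"turn":0},{"travel":[0,0,0.03],"turn":0}]' >/dev/null; python3 s.py; python3 st.py 581 250 57
python3 - <<'E'
from h import *
im=imaging.get_image("scene"); crop("scene",im,(390,180),60,6,"pics/set.png")
E
```

```text
yaw 24.79 turned 1.214 Mz -0.048 z 56.4 w 45.7 F [-6.4 -1.8 11.5] xy [581.6 251. ]
yaw 24.77 turned 1.213 Mz -0.058 z 56.0 w 45.8 F [-7.3 -3.  12.9] xy [581.6 250.9]
t 17.1 pos [581.603 250.927  56.017] q [ 0.391  0.69   1.668 -0.006  0.826 -0.038] yawy 24.773646954351534 tilt [-0.037 -0.02 ] F [-7.307 -2.995 12.92 ] M [-0.251  0.699 -0.058] w 45.77188963033292
tool delta/50: [-0.012 -0.02  -0.019]
```

View pics/set.png

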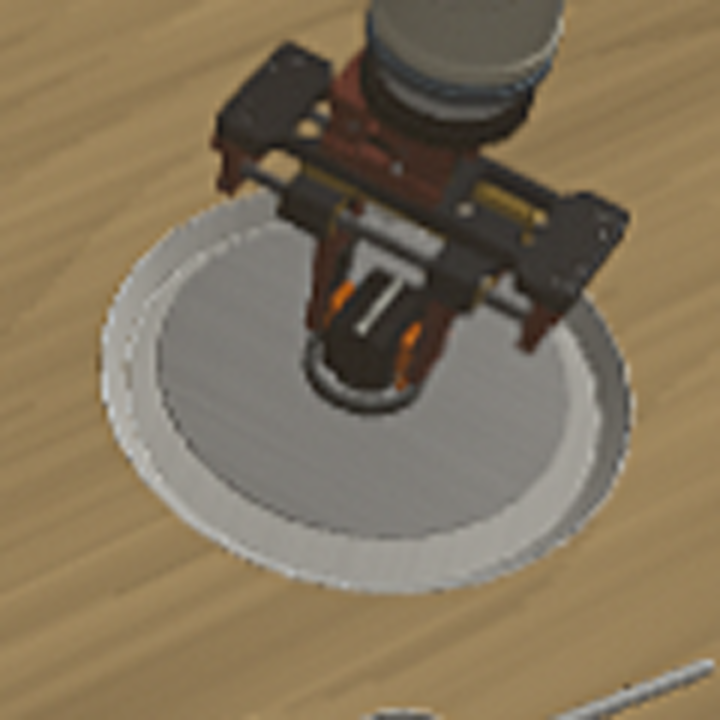

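```bash
python3 -m crank '[{"travel":[0,0,-0.01],"turn":0},{"travel":[0,0,-0.01],"turn":0}]' >/dev/null; python3 s.py; python3 -m crank '[{"travel":[0,0,-0.005],"turn":0},{"travel":[0,0,-0.005],"turn":0}]' 0.1 >/dev/null; python3 s.py; python3 -m crank '[{"travel":[0,0,-0.005],"turn":0},{"travel":[0,0,-0.005],"turn":0}]' 0.25 >/dev/null; python3 s.py; python3 -m crank '[{"travel":[0,0,-0.01],"turn":0},{"travel":[0,0,-0.01],"turn":0},{"travel":[0,0,-0.01],"turn":0},{"travel":[0,0,-0.01],"turn":0},{"travel":[0,0,-0.01],"turn":0}]' 0.9 >/dev/null; python3 s.py; python3 st.py 581 250 160
```

```text
yaw 24.77 turned 1.213 Mz 0.008 z 58.0 w 45.9 F [ 0.3  0.2 -5.5] xy [582.1 250.9]
yaw 24.76 turned 1.213 Mz 0.029 z 57.8 w 48.0 F [-0.2  1.  -4.7] xy [582.4 250.9]
yaw 24.76 turned 1.213 Mz 0.046 z 57.6 w 54.9 F [-0.9 -0.6 -3.8] xy [582.3 250.7]
yaw 24.76 turned 1.213 Mz 0.009 z 62.0 w 83.5 F [0.9 0.5 0.4] xy [584.3 251.6]
t 18.25 pos [584.341 251.558  61.967] q [ 0.39   0.682  1.665 -0.006  0.831 -0.038] yawy 24.76430065891281 tilt [-0.032 -0.018] F [0.856 0.483 0.403] M [-0.047 -0.03   0.009] w 83.5352198758589
tool delta/50: [-0.007 -0.146 -1.957]
```

```bash
python3 -m crank '[{"travel":[0,-0.01,-0.2],"turn":0},{"travel":[0,-0.02,-0.4],"turn":0},{"travel":[0,-0.02,-0.6],"turn":0},{"travel":[0,0,-0.8],"turn":0},{"travel":[0,0,-0.8],"turn":0}]' >/dev/null; python3 st.py 420 420 260
```

```text
t 18.75 pos [583.275 251.707 202.913] q [ 0.391  0.499  1.6   -0.005  1.09  -0.039] yawy 24.762408952077994 tilt [-0.042 -0.023] F [ 0.59  -0.722 -0.569] M [-0.09   0.018 -0.011] w 83.5009981932172
tool delta/50: [ 4.421 -1.608 -1.078]
```

```bash
python3 -m crank '[{"travel":[0.6,-0.22,-0.15],"turn":0},{"travel":[0.6,-0.22,-0.15],"turn":0},{"travel":[0.6,-0.22,-0.15],"turn":0},{"travel":[0.6,-0.22,-0.15],"turn":0},{"travel":[0.6,-0.22,-0.15],"turn":0},{"travel":[0.6,-0.22,-0.15],"turn":0},{"travel":[0.6,-0.22,-0.15],"turn":0},{"travel":[0.6,-0.22,-0.15],"turn":0},{"travel":[0.6,-0.22,-0.1],"turn":0},{"travel":[0.6,-0.22,-0.1],"turn":0},{"travel":[0,0,0],"turn":0}]'
python3 - <<'E'
from meas import *
for n in("scene","top"):
    im=imaging.get_image(n); cv2.imwrite(f"pics/{n}9.png",im)
T=cv2.imread("pics/top9.png");T0=cv2.imread("pics/top0.png");S=cv2.imread("pics/scene9.png");S0=cv2.imread("pics/scene0.png")
b=blobs(orange(T),215,265,195,245);print(b)
if len(b)==2:
  P=plane("top",[x[1] for x in b],62);print(P.mean(0),np.hypot(*(P[0]-P[1])[:2]))
for sm in (50,60): 
  print("thali top",circ(plane("top",grayellipse(T,(240,220),56,sm),15)),"scene",circ(plane("scene",grayellipse(S,(391,184),60,sm),15)))
  print("dabba mouth",circ(plane("top",grayellipse(T,(418,234),48,sm),65)))
E
```

```text
t: 19.85
ee_pos: [356.0, 489.1, 297.9]
orientation: [-1.69, -2.631, 0.03]
ft_force: [0.4, -0.0, 0.9]
width: 83.6
[(np.int32(12), array([232.66666667, 210.91666667])), (np.int32(12), array([240.25      , 227.91666667]))]
[581.30118546 247.01461489  62.        ] 48.76962628603437
thali top (array([581.03621266, 249.73723943]), np.float64(128.0180342104109), np.float64(0.2958432881824453)) scene (array([581.76261612, 249.66656584]), np.float64(128.28385017913024), np.float64(0.4848522908446064))
dabba mouth (array([ 540.69787901, -221.07484838]), np.float64(99.73377067249923), np.float64(1.1879177507108485))
thali top (array([580.80756702, 250.18814794]), np.float64(128.8827296488109), np.float64(0.4279978829514733)) scene (array([581.89655444, 249.66909203]), np.float64(128.57507632161256), np.float64(0.535455699112866))
dabba mouth (array([ 540.6282869 , -221.15183361]), np.float64(100.21295441594252), np.float64(1.1223539479854172))
```

View pics/scene9.png

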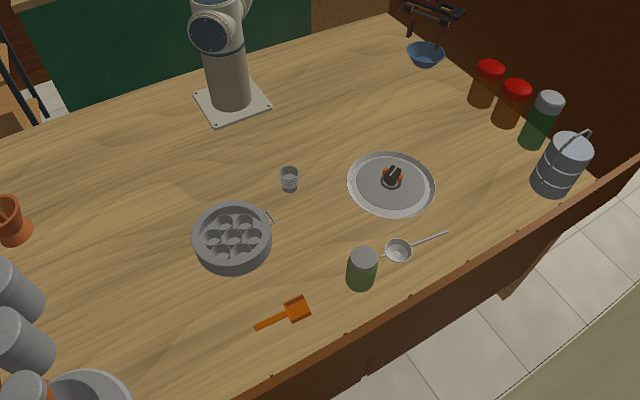

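View pics/top9.png

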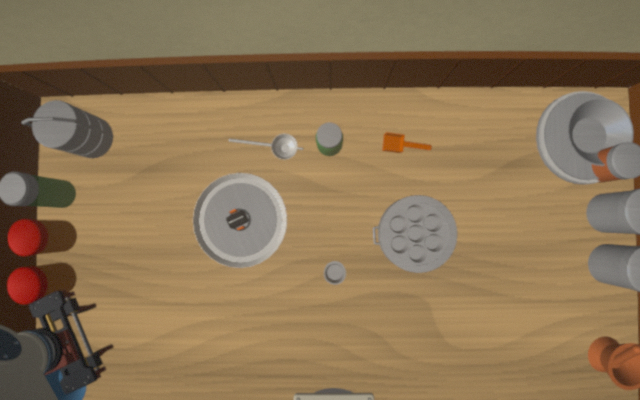

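```bash
python3 -c "
from workcell import workorder; print(workorder.close_job())"
```

```text
the job is handed in; nothing more can be done
None
```

The lid is off the dabba and lying knob up in the thali, and the job is handed in after about 20 s of robot time; the system reports no verdict.

- **Unbolting:** I pinched both tabs fully (46 mm over them) and turned the knob anticlockwise in small steps. At 1.22 rad it came up against its stop. The torque there peaked briefly at about 0.47 N m, above the 0.2–0.4 N m at which the tin may slip, so I eased off at once. In the pictures the carrying ear had not moved by so much as a pixel.
- **Lifting and setting down:** I lifted the lid straight out, carried it over the cups, lowered it until I felt contact, and opened the fingers in small stages.

**Last checks:**
- The lid's axis is about 3 mm from the thali's middle and it looks flat.
- The dabba is within 1 mm of where it stood.
- The cups, jar, scoop and sieve look unmoved by eye.
- The gripper is clear of everything.

**Not as planned:**
- **Tilt:** the tool drifted to about 2.5° of tilt, so the lid touched down edge first.
- **Release:** after I pressed the lid flat, the arm sprang up about 2 mm, which took the lid's weight again just before I let go. It can only have dropped a millimetre or two; I did not measure its speed or its final tilt.

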